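# True a spoked wheel with the spoke key

## Task

Take the spoke key from its stand and tighten (clockwise) two nipples of the wheel with it, in order: first the one beside the lug, by one quarter turn, then the next one clockwise around the rim, by two quarter turns, each counted from where the slack is taken up and the collar begins to turn. Feel the key gently onto each square (press with no more than about 10 N, the nipples stand at different heights and angles), touch the nipples and wheel with the key only, then stand the key back in its stand and let go, leaving everything else on the bench where it is.

Things in the scene. Friction and masses are not known exactly. Their poses are not given: they have to be found in the camera images.
- wheel: Dark steel wheel fixed flat on the bench, 244 mm across; rim 34 mm wide, 18 high; hub 22 high. Origin: centre, at table height. Six nipples on the rim, 105 mm from the centre, 60 degrees apart: first along +x, beside a lug with a wire loop (to 142 mm out, 24 high); second 60 degrees clockwise of it. The other four (no pointer tabs, tops 40 mm) are finished and fixed.
- nipple1 (a point): Brass nipple 1 (beside the lug): point on its upright axis, 24 mm over the table, fixed to the wheel. Head 14 mm square, round pilot (8.4 wide, 5 tall) on it. Top of the square 40 to 60 mm over the table and its angle about the axis: both vary, not measured. Pushed down the head yields up to 4 mm on a spring (2.4 N, +1.2 N per mm), then is solid.
- nipple2 (a point): Brass nipple 2 (next clockwise): point on its upright axis, 24 mm over the table, fixed to the wheel. Head 14 mm square, round pilot (8.4 wide, 5 tall) on it. Top of the square 40 to 60 mm over the table and its angle about the axis: both vary, not measured. Pushed down the head yields up to 4 mm on a spring (2.4 N, +1.2 N per mm), then is solid.
- thread1 (a joint): Turn of nipple 1's thread and collar (rad), 0 at start, grows clockwise from above; a quarter turn is 1.571. The collar's pointer tab is radial, outward at 0. The head turns freely clockwise over a slack of 0.05 to 0.55 rad, then the thread bites and turns with it at about 0.08 N m, staying where left; backwards 0.7 rad of slack.
- thread2 (a joint): Turn of nipple 2's thread and collar (rad), 0 at start, grows clockwise from above; a quarter turn is 1.571. The collar's pointer tab is radial, outward at 0. The head turns freely clockwise over a slack of 0.05 to 0.55 rad, then the thread bites and turns with it at about 0.08 N m, staying where left; backwards 0.7 rad of slack.
- key: Spoke key, 96 mm tall, about 160 g, upright in its stand. Origin: centre of underside, z up. Socket at the bottom opening down: outside 26.6 mm square, hole 16.6 mm square, 18 deep, flats along x and y. Shank 16 mm thick; wooden grip 22 mm square from 54 to 96 mm, flats as the socket's. Fully seated its lower edge is 13 mm below the top of the nipple's square.
- key_grip (a point): Middle of the key's grip, on its axis, 78 mm above its underside; turns with the key.
- stand: Dark wooden open-topped stand for the key, 52 mm square, 26 mm high, walls 5 mm, inner floor 5 mm above the table, 42 mm square inside; fixed to the bench. Origin: centre of its underside.
- dish: Bystander: small terracotta dish, 54 mm across, 18 mm high, on the wheel's hub. Origin: centre of underside.
- jar: Bystander: amber glass jar, 70 mm across, 90 mm tall. Origin: centre of underside.
- brush: Bystander: brush lying on the bench, 200 mm long. Origin: middle of underside.
- cup: Bystander: white cup, 72 mm across, 85 mm tall. Origin: centre of underside.
- pin: Bystander: wooden rolling pin, 48 mm thick, 300 mm long, lying down. Origin: middle of underside.
- rib: Bystander: flat wooden rib, 100 x 55 x 10 mm. Origin: middle of underside.
Not all that is in view belongs to the job. Of the things like the stand, leave any that is blue or purple; of the rest the larger one is meant.

How it is judged:
By the outcome, as a careful person would: the job done as asked, in the order asked, and still so for the second after the job is handed in, with the robot touching nothing.
It also fails if it takes over 72 s, if anything falls off the work surface, if the arm or the gripper's body presses on something with over 40 N, if the wrist force passes 120 N, or if a joint passes its speed limit or range.

## Robot

A 7-joint arm with a two-finger parallel gripper is mounted at the origin on the work surface. World frame = base frame: x ahead of the robot, y to its left, z up, the work surface at z = 0. Lengths are in mm, angles in rad, forces in N, time in s.
With the tool pointing down it reaches from about 350 to 900 mm from the base axis. Payload 7.2 kg.
Tool frame: the origin (TCP) lies on the centre line of the jaws, within the pads' length; the fingertips stand 17 mm ahead of it and the grasp point (between the pads) lies 2 mm behind it; z points along the fingers, y is the line along which they close (so a half turn about z gives the same grasp; the last joint's range is limited). The gripper opens to 85 mm and grips with 20 to 120 N. Pads are 22 mm wide; open, the fingers measure 114 mm over their backs; the gripper's body (76 mm by 85 mm) begins 54 mm behind the grasp point. The pads swing forward as they close: fully open they stand 13 mm farther back than shut.
Start: joints at [1.227, 0.411, -0.013, 1.596, 0.006, 1.134, -0.082], TCP at [170.186, -601.386, 248.297] pointing down, gripper open.
Joint ranges: [-2.95, 2.95], [-0.29, 1.99], [-1.47, 1.44], [0.14, 2.54], [-1.03, 4.17], [0.13, 1.85], [-2.86, 2.86]. Speed limits (rad/s): [2.39, 2.39, 3.01, 3.01, 3.14, 3.14, 3.14].

## Interface

Orientations are given as a unit quaternion [x, y, z, w].
In Python, from station import bot, eoat, kinematics, vision gives the robot as it stands. Calls block until the motion is done:
- bot.move_ptp(position, orientation): joint-space move of the TCP to a pose.
- bot.move_straight(position, orientation=None, vel=150, guard=None): straight line of the TCP; orientation=None keeps the orientation; vel is the mean speed in mm/s. With guard (N) it stops when the force on the tool has changed by that much, and returns True; else False.
- bot.goto_joints(angles): joint-space move.
- eoat.gripper_to(opening, squeeze=None): finger opening in mm; squeeze is the grip in N (None keeps the last); returns when the fingers have stopped.
- bot.hold(seconds).
- kinematics.ik(position, orientation): joint angles nearest the present ones, or None.
- bot.read_state(): the state.
- vision.read_camera(name): name is "side" or "top"; returns a dict with "pixels" (384x512x3 uint8, red, green, blue), "K" (3x3 intrinsics, pixels), "position" and "rotation" of the camera in the world. Camera axes: x right, y down, z forward; pixel columns grow to the right and rows downward; lengths in mm; the calibration is good to about 2 mm. A picture is of the moment at which its call begins. There is no depth.
A pose or a line that the arm cannot do raises bot.PlanningError and nothing moves.
- bot.finish_job(): hands the job in; it is judged then, once.
Trained networks look in a picture, given as the dict that the camera call returned (one of the last four; its "shot" number tells which), for a name from the list of things; names that differ only in an ending like _2 or _b are one class to them, and where a whole thing is asked for, a point or a joint stands for the part that bears it (a point fixed in the world has none). Each returns a list of dicts, best first, with "confidence" (0 to 1); they miss things now and then, are a little off and sometimes report something else, mostly with a low value. They report only what shows in the picture. A call takes as long as a camera call. They do not tell look-alikes from the thing itself.
- vision.spot_in(picture, query): "rect" ([centre column, centre row, width, height] in pixels, round what is visible of it).
- vision.cut_out(picture, query): "pixels" (384x512 bool, what is visible of it) and "rect" ([centre column, centre row, width, height] in pixels, round what is visible of it).
- vision.mark_of(picture, query): "location" ([column, row] in pixels: a listed point, or the origin of a listed thing).
The state is a dict: "time_s": time; "joint_pos": joint angles; "dq": joint speeds; "joint_torque": joint torques, N m; "ee_pos": TCP position; "eef_rot": TCP orientation; "contact_force": force on the tool from outside, world axes, zero at the start; "torque": the same for the moment, N m; "finger_gap": finger opening in mm; "grasp_force": force on a finger pad.
Only numpy, scipy, OpenCV 4.12 (cv2) and the standard library are available. Lean on these libraries where they do the work, as an engineer would, in place of code of your own. Each camera call takes 0.05 s, during which the arm holds its last target. There are 200 camera calls.

## Working session

There is one attempt and no reset: what is moved stays moved. The work goes in short steps, each a Python script; the robot and the scene stay as the last script left them, time stands still between calls to the robot, and variables do not carry over. Pictures are saved under pics/ and viewed, at most 10 in all, crops included, and the job is handed in when it is done.

```bash
ls; mkdir -p pics; cat > h.py <<'E'
import numpy as np, cv2, sys
from station import bot, eoat, kinematics, vision
def ray(p,uv):
    K=np.array(p["K"]);R=np.array(p["rotation"]);o=np.array(p["position"],float)
    d=R@np.linalg.inv(K)@np.array([uv[0],uv[1],1.]);return o,d
def onz(p,uv,z):
    o,d=ray(p,uv);return o+d*(z-o[2])/d[2]
def proj(p,X):
    c=np.array(p["K"])@(np.array(p["rotation"]).T@(np.array(X,float)-np.array(p["position"])));return c[:2]/c[2]
def save(p,n,s=1.5):
    cv2.imwrite(n,cv2.resize(np.array(p["pixels"])[:,:,::-1],None,fx=s,fy=s,interpolation=cv2.INTER_CUBIC))
E
python3 - <<'E'
from h import *
for c in("top","side"):
    p=vision.read_camera(c);save(p,f"pics/{c}0.png")
    print(c,np.round(p["position"]),np.round(p["rotation"],3).tolist(),np.array(p["K"])[0])
    for q in("wheel","nipple1","nipple2","key","key_grip","stand","dish"):
        for d in vision.mark_of(p,q)[:3]:
            print(q,np.round(d["location"],1),round(d["confidence"],2),np.round(onz(p,d["location"],{"nipple1":24,"nipple2":24,"key_grip":83,"key":5,"dish":22}.get(q,0)),1))
s=bot.read_state();print(s["time_s"],s["eef_rot"],s["contact_force"],s["finger_gap"])
E
```

```text
pics
top [ 310.   10. 1053.] [0.712, -0.695, 0.067, -0.074] [359.15714267   0.         258.48622788]Traceback (most recent call last):
  File "<stdin>", line 7, in <module>
  File "h.py", line 7, in onz
    o,d=ray(p,uv);return o+d*(z-o[2])/d[2]
        ~~~^^^^^^
  File "h.py", line 5, in ray
    d=R@np.linalg.inv(K)@np.array([uv[0],uv[1],1.]);return o,d
      ~^~~~~~~~~~~~~~~~~
ValueError: matmul: Input operand 1 has a mismatch in its core dimension 0, with gufunc signature (n?,k),(k,m?)->(n?,m?) (size 3 is different from 4)
```

```bash
sed -i 's/np.array(p\["rotation"\])/RR.from_quat(p["rotation"]).as_matrix()/g; 1a from scipy.spatial.transform import Rotation as RR' h.py
python3 - <<'E'
from h import *
for c in("top","side"):
    p=vision.read_camera(c);save(p,f"pics/{c}0.png")
    print(c,np.round(p["position"]),np.round(p["rotation"],3).tolist(),np.array(p["K"])[0])
    for q in("wheel","nipple1","nipple2","key","key_grip","stand","dish"):
        for d in vision.mark_of(p,q)[:3]:
            print(q,np.round(d["location"],1),round(d["confidence"],2),np.round(onz(p,d["location"],{"nipple1":24,"nipple2":24,"key_grip":83,"key":5,"dish":22}.get(q,0)),1))
s=bot.read_state();print(s["time_s"],s["eef_rot"],s["contact_force"],s["finger_gap"])
E
```

```text
top [ 310.   10. 1053.] [0.712, -0.695, 0.067, -0.074] [359.15714267   0.         258.48622788]
wheel [311.  175.2] 0.81 [ 582.9 -134.8    0. ]
nipple1 [272.6 163.8] 0.6 [608.8 -17.6  24. ]
nipple2 [272.6 163.8] 0.6 [608.8 -17.6  24. ]
key [193.8 201.2] 0.68 [493.5 213.5   5. ]
key [188.6 199.3] 0.19 [498.9 229.4   5. ]
key_grip [186.  196.4] 0.69 [492.8 220.7  83. ]
stand [157.8 209.3] 0.89 [467.3 320.    0. ]
stand [194.8 172.4] 0.55 [583. 217.   0.]
stand [193.6 199.3] 0.46 [500.1 215.5   0. ]
dish [310.3 169.2] 0.77 [ 595.5 -129.8   22. ]
side [ 256.  925. 1110.] [-0.13, 0.92, -0.367, 0.048] [459.72671828   0.         251.56460028]
wheel [240.4 182.9] 0.79 [ 583.9 -115.     0. ]
wheel [210.6 175.3] 0.65 [ 692.8 -121.2    0. ]
nipple1 [207.5 175. ] 0.88 [693.8 -97.   24. ]
nipple1 [226.1 193.8] 0.65 [606.9 -32.2  24. ]
nipple1 [181.7 328.7] 0.27 [569.2 444.6  24. ]
nipple2 [207.5 175. ] 0.88 [693.8 -97.   24. ]
nipple2 [226.1 193.8] 0.65 [606.9 -32.2  24. ]
nipple2 [181.7 328.7] 0.27 [569.2 444.6  24. ]
key [242.7 178.1] 0.55 [ 581.6 -134.4    5. ]
key [236.2 269.2] 0.47 [493.8 223.1   5. ]
key_grip [232.6 257.4] 0.79 [497.6 239.2  83. ]
stand [229.9 304.2] 0.94 [478.  331.7   0. ]
stand [238.1 244.1] 0.71 [515.9 133.1   0. ]
stand [232.8 271.8] 0.65 [501.6 231.1   0. ]
dish [240.8 178.3] 0.48 [ 582.4 -115.4   22. ]
0.9 [9.90505056e-01 1.37476299e-01 1.49420509e-05 2.01960358e-05] [0.27273137 1.00859954 0.53801179] 85.56613290989573
```

View pics/top0.png

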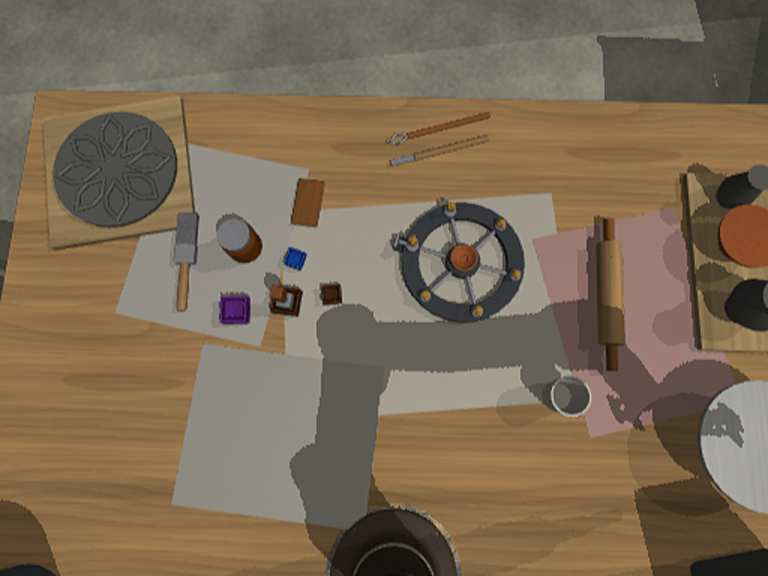

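View pics/side0.png

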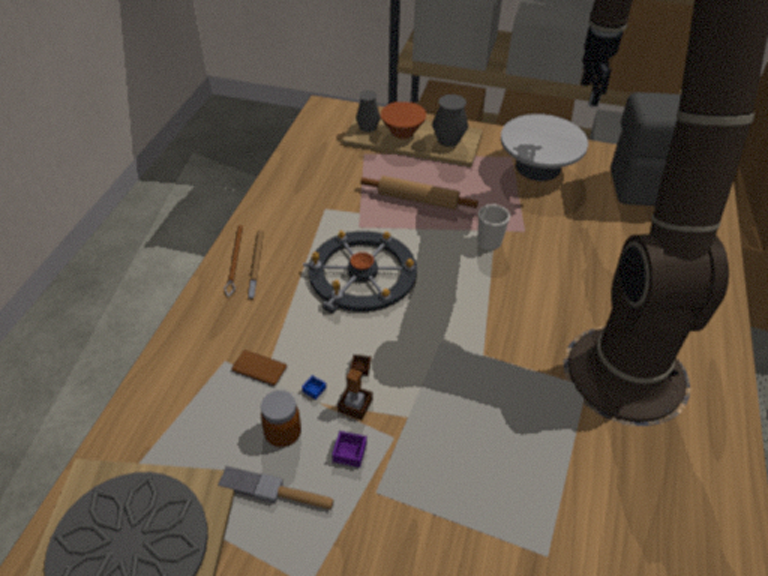

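```bash
python3 - <<'E'
from h import *
for c in("top","side"):
    p=vision.read_camera(c);np.savez(f"{c}0.npz",pixels=p["pixels"],K=p["K"],position=p["position"],rotation=p["rotation"])
    print(p.keys(),np.array(p["K"]).tolist(),p["position"],p["rotation"])
    print("tcp",proj(p,bot.read_state()["ee_pos"]),"base",proj(p,[0,0,0]))
    X=[583,-130,0] 
    u=proj(p,X).astype(int) 
    im=np.array(p["pixels"]); 
    r=im[u[1]-60:u[1]+50,u[0]-75:u[0]+75]; cv2.imwrite(f"pics/c_{c}.png",cv2.resize(r[:,:,::-1],None,fx=5,fy=5,interpolation=cv2.INTER_CUBIC)); print("crop0",u-[75,60])
    hsv=cv2.cvtColor(im,cv2.COLOR_RGB2HSV)
    m=cv2.inRange(hsv,(12,110,100),(28,255,255)); mm=np.zeros_like(m); mm[u[1]-60:u[1]+50,u[0]-75:u[0]+75]=255
    n,l,st,ce=cv2.connectedComponentsWithStats(m&mm)
    for i in range(1,n):
        if st[i,4]>5: print(st[i,4],np.round(ce[i],1))
E
```

```text
dict_keys(['pixels', 'K', 'position', 'rotation', 'shot']) [[359.15714266837585, 0.0, 258.4862278828485], [0.0, 359.15714266837585, 193.0758914697998], [0.0, 0.0, 1.0]] [ 310.38316141    9.90518895 1053.3190629 ] [ 0.71246293 -0.69454882  0.06743763 -0.07382869]
tcp [550.28585653 341.84648205] base [261.67048261 383.22760572]
crop0 [234 115]
2953 [310.4 125.5]
24 [300.9 136.9]
21 [334.  148.2]
27 [275.1 159.8]
19 [344. 182.]
22 [283.3 196.1]
24 [318.5 206.5]
dict_keys(['pixels', 'K', 'position', 'rotation', 'shot']) [[459.7267182813832, 0.0, 251.5646002782928], [0.0, 459.7267182813832, 191.71832721064644], [0.0, 0.0, 1.0]] [ 256.35167981  925.01383339 1109.70361056] [-0.12998822  0.92001188 -0.36659172  0.04787189]
tcp [392.05468738  62.59912023] base [416.52081887 248.53458016]
crop0 [166 119]
4402 [190.7 160.1]
148 [270.6 122.8]
7 [227.7 155.1]
11 [209.9 169.3]
11 [273.5 173.9]
11 [223.6 188.1]
10 [257.1 193.9]
```

```bash
python3 -c "
import cv2,numpy as np
a=cv2.imread('pics/c_top.png');b=cv2.imread('pics/c_side.png');cv2.imwrite('pics/c_both.png',cv2.resize(np.vstack([a,b]),None,fx=.545,fy=.545,interpolation=cv2.INTER_AREA))"
```

```text
(no output)
```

View pics/c_both.png

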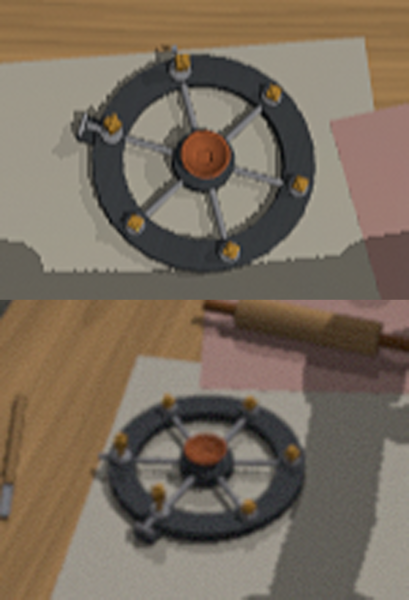

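```bash
cat > fit.py <<'E'
import numpy as np
from scipy.optimize import least_squares
def load(c): return dict(np.load(f"{c}0.npz"))
T=np.array([(275.1,159.8),(300.9,136.9),(334,148.2),(344,182),(318.5,206.5),(283.3,196.1)])
S=np.array([(223.6,188.1),(209.9,169.3),(227.7,155.1),(257.7,157.5),(273.5,173.9),(257.1,193.9)])
def pts(v,z):
    a=v[2]-np.arange(6)*np.pi/3
    return np.c_[v[0]+105*np.cos(a),v[1]+105*np.sin(a),z]
E
python3 - <<'E'
from h import *; from fit import *
t,s=load("top"),load("side")
P=lambda p,X:np.array([proj(p,x) for x in X])
z4=lambda a,b,c:np.array([a,b,c,c,c,c])
for nm,cs in(("top",[(t,T)]),("side",[(s,S)]),("both",[(t,T),(s,S)])):
    def f(v):
        z=z4(v[3],v[4],38)
        return np.concatenate([(P(p,pts(v,z))-U).ravel() for p,U in cs])
    r=least_squares(f,[583,-130,1.2,42,42]);print(nm,np.round(r.x,2),np.round(r.fun,1).tolist())
E
```

```text
top [ 582.87 -124.21    1.3    60.1    53.22] [-0.2, -0.0, -0.2, -0.1, 0.4, 0.1, 0.1, -0.0, 0.0, -0.0, -0.1, 0.0]
side [ 580.6  -120.29    1.3    63.27   56.47] [0.3, -0.0, -0.0, 0.0, -0.1, 0.2, 0.2, -1.5, -0.2, 0.8, -0.1, 0.4]
both [ 582.15 -123.45    1.3    60.     53.63] [-0.5, 0.1, -0.4, 0.1, 0.2, 0.4, -0.1, 0.3, -0.3, 0.3, -0.4, 0.2, 0.2, -0.1, -0.1, -0.1, -0.3, -0.5, -0.0, -2.2, -0.5, 0.1, -0.3, -0.4]
```

```bash
python3 - <<'E'
from h import *
out=[]
for c in("top","side"):
    p=vision.read_camera(c); im=np.array(p["pixels"])
    for q in("key","stand"):
        for d in vision.cut_out(p,q)[:4]:
            m=np.array(d["pixels"]); ys,xs=np.nonzero(m)
            if len(xs)<5: continue
            cx=np.array([xs.mean(),ys.mean()]); rc=cv2.minAreaRect(np.c_[xs,ys].astype(np.float32))
            print(c,q,round(d["confidence"],2),len(xs),np.round(cx,1),np.round(rc[0],1),np.round(rc[1],1),round(rc[2],1))
    u=proj(p,[500,222,50]).astype(int); print("crop0",u-25,"scale 11", [np.round(proj(p,[500,222,z]),1) for z in(0,100)])
    out.append(cv2.resize(im[u[1]-25:u[1]+25,u[0]-25:u[0]+25,::-1],None,fx=8,fy=8,interpolation=cv2.INTER_CUBIC))
cv2.imwrite("pics/key.png",np.hstack(out))
E
```

```text
top key 0.48 175 [187.7 198.1] [187.8 197.8] [17.7 11.3] 45.0
top key 0.34 652 [123.1 169.7] [123.  174.5] [13.4 65.4] 2.6
top stand 0.95 401 [155.8 207.2] [156.  207.5] [19. 22.] 90.0
top stand 0.74 167 [220.7 196.4] [220.5 196.5] [13. 13.] 90.0
top stand 0.55 166 [196.4 172.7] [196.3 172.6] [13.6 13. ] 18.4
top stand 0.45 204 [192.9 202.8] [190.7 200.8] [19. 19.] 8.1
crop0 [163 171] scale 11 [array([191.4, 199.3]), array([184.4, 192.6])]
side key 0.66 219 [235.7 258. ] [236. 258.] [24. 10.] 90.0
side stand 0.9 411 [232.4 298.8] [232.4 298.9] [20.1 21.3] 14.0
side stand 0.7 186 [237.1 269.9] [236.5 267.4] [19.1 19.3] 21.8
side stand 0.69 196 [208.7 258.1] [208.8 258.3] [14.1 14.8] 45.0
side stand 0.66 126 [240.3 242.3] [240.1 242.4] [12.3 11.4] 18.4
crop0 [208 234] scale 11 [array([234.3, 269.4]), array([233.5, 248.5])]
```

View pics/key.png

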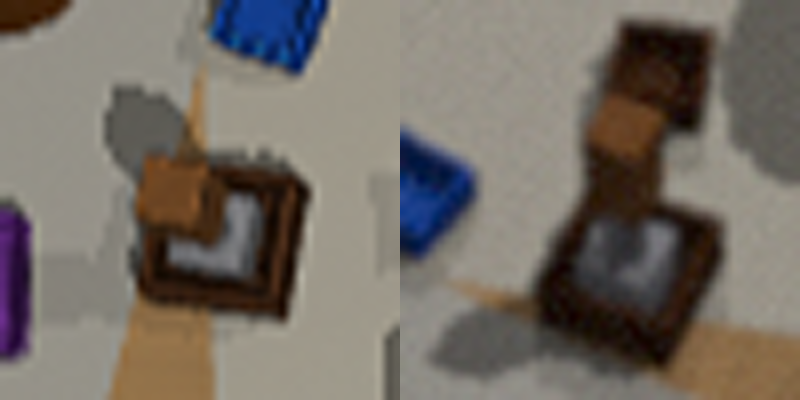

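```bash
python3 - <<'E'
from h import *; from fit import load
for c,b in(("top",(178,186,194,203)),("side",(228,242,246,257))):
    p=load(c); im=p["pixels"]; hsv=cv2.cvtColor(im,cv2.COLOR_RGB2HSV)
    x0,x1,y0,y1=b
    print(c);print(hsv[y0:y1,x0:x1,2])
    print(onz(p,(184.5,194.5) if c=="top" else (236.4,249.6),101))
    # upscaled grip-top mask -> world plane z=101
    f=8
    big=cv2.resize(im[y0-6:y1+6,x0-8:x1+8],None,fx=f,fy=f,interpolation=cv2.INTER_CUBIC);h=cv2.cvtColor(big,cv2.COLOR_RGB2HSV)
    m=cv2.inRange(h,(5,100,110),(20,255,255))
    m=cv2.morphologyEx(m,cv2.MORPH_OPEN,np.ones((25,25),np.uint8))
    n,l,st,ce=cv2.connectedComponentsWithStats(m)
    for i in range(1,n):
        ys,xs=np.nonzero(l==i)
        uv=np.c_[(xs+.5)/f-.5+x0-8,(ys+.5)/f-.5+y0-6]
        W=np.array([onz(p,q,101)[:2] for q in uv]).astype(np.float32)
        r=cv2.minAreaRect(W);print("grip",st[i,4],np.round(W.mean(0),1),np.round(r[0],1),np.round(r[1],1),round(r[2],1))
E
```

```text
top
[[134 136  98 109 110 106 106 106]
 [134 121 116 109 107 105 106 107]
 [135 101 114 107 105 107 108 107]
 [136 107  96 100 111 111 110 111]
 [136 119  72  78  98  90  95  98]
 [135 140  71  56  53  48  60  64]
 [135 139  75  62  53  49  64  60]
 [136 117  76  67  45  31  80  87]
 [137  72  72  62  37  26  97 115]]
[494.52104593 221.23392632 101.        ]
side
[[157 148 133 103  94  86  88  90  79  63  59  46  38  43]
 [155 150 130 105  90 101  99 102  98  90  91  79  61  40]
 [154 151 123  99  96 109 104 100 101 104 102 102  85  49]
 [154 147 114  96 100 108 101 100 102 103 105 103  83  44]
 [154 149 121  97  96 104 103 101 100 104 102  93  66  58]
 [154 151 111  83  94 105 107 104 107 104 104  72  62  89]
 [157 146 112  68  59  73  85 101 104 101  82  57  66 107]
 [153 151 127  65  41  51  60  70  80  83  72  55  78 121]
 [153 150 126  68  45  43  53  52  61  67  55  56  79 123]
 [157 155 126  71  44  49  47  43  50  53  47  53  73 130]
 [159 153 125  72  39  41  42  47  48  50  51  54  78 137]]
[491.25647454 224.03542495 101.        ]
```

```bash
python3 - <<'E'
from h import *; from fit import load
from scipy.optimize import minimize
from scipy.ndimage import map_coordinates
# grip top: maximise edge contrast of a 22 mm square on plane z=101; also stand's yaw via 52 mm square z=26
def edge(p,cx,cy,a,h,z,ch):
    g=p["g"];s=0
    c,si=np.cos(a),np.sin(a);R=np.array([[c,-si],[si,c]])
    for k in range(4):
        n=np.array([[1,0],[0,1],[-1,0],[0,-1]])[k];t=np.array([-n[1],n[0]])
        tt=np.linspace(-.75,.75,9)*h
        def samp(r):
            X=(R@(n[:,None]*r+t[:,None]*tt)).T+[cx,cy]
            uv=np.array([proj(p,[*q,z]) for q in X]);return np.array([map_coordinates(g[...,k2],[uv[:,1],uv[:,0]],order=1) for k2 in range(3)])
        s+=np.abs((samp(h-3)-samp(h+3))).mean() if ch else 0
    return s
ps={}
for c in("top","side"):
    p=load(c);p["g"]=p["pixels"].astype(float);ps[c]=p
for nm,h,z,c0 in(("grip",11,101,{"top":(494.5,221.2),"side":(491.3,224)}),("stand",26,26,{"top":(500,217),"side":(500,220)})):
    for c,p in ps.items():
        best=sorted(((edge(p,c0[c][0]+dx,c0[c][1]+dy,np.radians(a),h,z,1),c0[c][0]+dx,c0[c][1]+dy,a) for a in range(-45,45,5) for dx in range(-6,7,3) for dy in range(-6,7,3)),reverse=True)
        print(nm,c,np.round(best[:5],1).tolist())
        b=best[0]
        r=minimize(lambda v:-edge(p,v[0],v[1],v[2]/57.3,h,z,1),b[1:],method="Nelder-Mead",options={"maxiter":80});print(np.round(r.x,1),r.fun)
E
```

```text
grip top [[128.4, 494.5, 224.2, -5.0], [126.8, 494.5, 224.2, -10.0], [126.7, 488.5, 224.2, 10.0], [125.4, 494.5, 224.2, 10.0], [124.8, 488.5, 224.2, 15.0]]
[495.3 223.9  -5.1] -130.2876330552839
grip side [[122.6, 497.3, 224.0, 0.0], [121.1, 497.3, 224.0, -5.0], [121.1, 497.3, 224.0, 5.0], [119.7, 497.3, 224.0, 10.0], [119.1, 497.3, 224.0, -10.0]]
[495.9 224.1   0. ] -128.32956215977845
stand top [[237.8, 494.0, 217.0, -10.0], [232.1, 494.0, 217.0, -5.0], [219.0, 494.0, 217.0, -15.0], [214.0, 497.0, 217.0, -10.0], [204.8, 494.0, 217.0, 0.0]]
[491.3 217.2  -5.4] -259.9273349659569
stand side [[159.2, 494.0, 223.0, -10.0], [155.6, 494.0, 223.0, -5.0], [154.1, 494.0, 223.0, -15.0], [150.6, 494.0, 220.0, -10.0], [148.3, 494.0, 226.0, -5.0]]
[490.5 223.6  -5.1] -187.0625061728261
```

```bash
cat >> h.py <<'E'
def q(psi): return [float(np.cos(psi/2)),float(np.sin(psi/2)),0.,0.]
N1=np.array([610.4,-22.5]);N2=np.array([684,-97.7]);KEY=np.array([494.5,223]);ST=np.array([491,220])
def st():
    s=bot.read_state();return s
E
python3 - <<'E'
from h import *
s=st();print(s["time_s"],s["grasp_force"])
for nm,P,z in(("key",KEY,81),("n1",N1,120),("n2",N2,120),("key",KEY,200)):
    for k in range(-4,5):
        psi=-.09+k*np.pi/2
        j=kinematics.ik([*map(float,P),z],q(psi))
        print(nm,k,None if j is None else np.round(j,2).tolist())
E
```

```text
1.3 0.0
key -4 [0.03, 0.59, -0.73, 1.92, 0.53, 0.83, -2.64]
key -3 [0.29, 0.81, -1.15, 1.9, 0.87, 1.05, -1.34]
key -2 [0.22, 0.73, -1.03, 1.91, 0.77, 0.97, 0.31]
key -1 [0.33, 0.87, -1.24, 1.9, 0.94, 1.11, 1.75]
key 0 [0.03, 0.59, -0.73, 1.92, 0.53, 0.83, -2.64]
key 1 [0.29, 0.81, -1.15, 1.9, 0.87, 1.05, -1.34]
key 2 [0.22, 0.73, -1.03, 1.91, 0.77, 0.97, 0.31]
key 3 [0.33, 0.87, -1.24, 1.9, 0.94, 1.11, 1.75]
key 4 [0.03, 0.59, -0.73, 1.92, 0.53, 0.83, -2.64]
n1 -4 [0.22, 0.55, -0.36, 1.74, 0.24, 0.9, -1.91]
n1 -3 [0.43, 0.62, -0.67, 1.72, 0.46, 0.96, -0.51]
n1 -2 [0.5, 0.65, -0.78, 1.72, 0.54, 1.0, 1.0]
n1 -1 [-0.8, 0.9, 1.25, 1.81, -0.94, 1.17, -2.47]
n1 0 [0.22, 0.55, -0.36, 1.74, 0.24, 0.9, -1.91]
n1 1 [0.43, 0.62, -0.67, 1.72, 0.46, 0.96, -0.51]
n1 2 [0.5, 0.65, -0.78, 1.72, 0.54, 1.0, 1.0]
n1 3 [-0.8, 0.9, 1.25, 1.81, -0.94, 1.17, -2.47]
n1 4 [0.22, 0.55, -0.36, 1.74, 0.24, 0.9, -1.91]
n2 -4 [0.22, 0.65, -0.23, 1.53, 0.17, 0.98, -1.72]
n2 -3 [0.49, 0.74, -0.68, 1.51, 0.5, 1.07, -0.39]
n2 -2 [0.54, 0.77, -0.77, 1.5, 0.57, 1.1, 1.14]
n2 -1 [-0.59, 1.01, 1.24, 1.59, -0.99, 1.28, -2.42]
n2 0 [0.22, 0.65, -0.23, 1.53, 0.17, 0.98, -1.72]
n2 1 [0.49, 0.74, -0.68, 1.51, 0.5, 1.07, -0.39]
n2 2 [0.54, 0.77, -0.77, 1.5, 0.57, 1.1, 1.14]
n2 3 [-0.59, 1.01, 1.24, 1.59, -0.99, 1.28, -2.42]
n2 4 [0.22, 0.65, -0.23, 1.53, 0.17, 0.98, -1.72]
key -4 [0.24, 0.52, -1.01, 1.81, 0.49, 1.1, -2.61]
key -3 [0.26, 0.53, -1.04, 1.81, 0.51, 1.11, -1.05]
key -2 [0.26, 0.53, -1.06, 1.81, 0.52, 1.11, 0.51]
key -1 [0.35, 0.63, -1.23, 1.8, 0.65, 1.19, 1.97]
key 0 [0.24, 0.52, -1.01, 1.81, 0.49, 1.1, -2.61]
key 1 [0.26, 0.53, -1.04, 1.81, 0.51, 1.11, -1.05]
key 2 [0.26, 0.53, -1.06, 1.81, 0.52, 1.11, 0.51]
key 3 [0.35, 0.63, -1.23, 1.8, 0.65, 1.19, 1.97]
key 4 [0.24, 0.52, -1.01, 1.81, 0.49, 1.1, -2.61]
```

```bash
python3 - <<'E'
from h import *
psi=-.09+np.pi
bot.move_ptp([*KEY.tolist(),170.],q(psi)); eoat.gripper_to(62,20)
bot.move_straight([*KEY.tolist(),81.],vel=120)
eoat.gripper_to(0,20); s=st();print(s["time_s"],s["finger_gap"],s["grasp_force"],np.round(s["joint_pos"],2))
eoat.gripper_to(45)
j=np.array(st()["joint_pos"],float); j[6]+=np.pi/2; bot.goto_joints(j.tolist())
eoat.gripper_to(0,60); s=st();print(s["time_s"],s["finger_gap"],s["grasp_force"],s["ee_pos"],s["eef_rot"],s["contact_force"],s["torque"])
p=vision.read_camera("top");save(p,"pics/g1.png")
p=vision.read_camera("side")
u=proj(p,[*KEY,60]).astype(int);cv2.imwrite("pics/g1s.png",cv2.resize(np.array(p["pixels"])[u[1]-45:u[1]+35,u[0]-50:u[0]+50,::-1],None,fx=6,fy=6,interpolation=cv2.INTER_CUBIC))
E
```

```text
6.1083 21.622081564198638 26.717015504837036 [ 0.19  0.7  -0.97  1.91  0.72  0.93  0.35]
8.1833 21.465355480462318 58.88505756855011 [494.49780972 223.06342073  80.97151862] [-6.74489518e-01  7.38284418e-01  8.34270476e-05  3.91157511e-05] [0.5017216  0.57502671 1.5872012 ] [ 0.03026213 -0.03948078  0.0333082 ]
```

View pics/g1s.png

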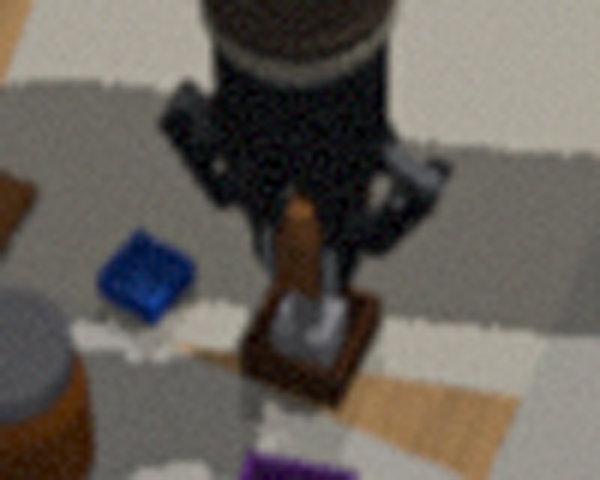

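```bash
cat >> h.py <<'E'
def rep(t=""):
    s=st();p=s["ee_pos"];print(t,"t%.2f bot(%.1f,%.1f,%.1f) F%s Tz%.3f j7 %.3f tj7 %.3f"%(s["time_s"],p[0],p[1],p[2]-76,np.round(s["contact_force"],1),s["torque"][2],s["joint_pos"][6],s["joint_torque"][6]));return s
def turn(d):
    j=np.array(st()["joint_pos"],float);j[6]+=d;bot.goto_joints(j.tolist())
E
python3 - <<'E'
from h import *
bot.move_straight([*KEY.tolist(),160.],vel=200);rep("up")
bot.move_ptp([*N1.tolist(),155.],q(-.09+np.pi));rep("n1")
turn(2.7-st()["joint_pos"][6]);b=rep("turned")
bot.hold(.1);rep()
hit=bot.move_straight([*N1.tolist(),76+52.],vel=25,guard=3);print(hit);rep()
bot.hold(.1);rep()
E
```

```text
up t8.82 bot(494.3,222.3,83.3) F[ 0.1 -0.1 -1.9] Tz-0.021 j7 2.007 tj7 0.056
n1 t9.88 bot(609.6,-20.7,78.1) F[-0.1  1.  -0.5] Tz0.034 j7 1.103 tj7 -0.067
turned t11.31 bot(609.5,-20.1,78.1) F[ 0.2 -0.  -1.4] Tz0.023 j7 2.699 tj7 0.046
 t11.41 bot(609.6,-20.4,78.1) F[ 0.1 -1.  -1.5] Tz-0.009 j7 2.699 tj7 -0.007
True
 t12.21 bot(610.1,-22.1,56.6) F[0.9 0.8 3.4] Tz0.011 j7 2.687 tj7 -0.028
 t12.31 bot(610.0,-22.2,56.8) F[0.9 0.8 3.1] Tz0.011 j7 2.687 tj7 -0.007
```

```bash
cat >> h.py <<'E'
def search(P,bz,j7s,step=.12,thr=1.5,nmax=15):
    "press at key-bottom height bz, turn clockwise until the push falls away"
    j=np.array(kinematics.ik([float(P[0]),float(P[1]),76.+bz],st()["eef_rot"]),float)
    for i in range(nmax):
        j[6]=j7s-step*i; bot.goto_joints(j.tolist()); s=st()
        print("%.2f t%.2f F%s Tz%.3f"%(j[6],s["time_s"],np.round(s["contact_force"],1),s["torque"][2]))
        if s["contact_force"][2]<thr-1.3: return j
    return None
E
python3 - <<'E'
from h import *
j=search(N1,56.5,2.69)
rep()
E
```

```text
2.69 t12.56 F[-0.9  1.2  3.6] Tz-0.026
2.57 t12.81 F[-1.   1.3  3.4] Tz0.007
2.45 t13.06 F[-0.5  2.2  3.3] Tz0.005
2.33 t13.31 F[-0.7  2.   3.8] Tz-0.010
2.21 t13.56 F[-0.5  0.4  3.8] Tz0.045
2.09 t13.81 F[-0.4  0.5  3. ] Tz-0.007
1.97 t14.06 F[ 0.4 -0.1  3.2] Tz-0.019
1.85 t14.31 F[ 0.6 -0.6  3.4] Tz-0.016
1.73 t14.56 F[-0.5  0.8  3.1] Tz0.008
1.61 t14.81 F[ 0.5  1.7 -1. ] Tz-0.004
 t14.81 bot(610.3,-22.6,56.1) F[ 0.5  1.7 -1. ] Tz-0.004 j7 1.617 tj7 -0.638
```

```bash
python3 - <<'E'
from h import *
hit=bot.move_straight([*N1.tolist(),76+48.],vel=25,guard=4);print(hit);rep();bot.hold(.1);rep()
E
```

```text
False
 t15.30 bot(610.2,-22.5,47.7) F[ 0.9  0.4 -1.4] Tz-0.068 j7 1.604 tj7 0.016
 t15.40 bot(610.3,-22.5,47.9) F[ 0.4  0.2 -2.3] Tz0.045 j7 1.604 tj7 0.013
```

```bash
cat >> h.py <<'E'
def tz(n=8):
    a=[]
    for _ in range(n):
        s=st();a.append((s["torque"][2],s["joint_torque"][6]));bot.hold(.01)
    return np.mean(a,0),np.std(a,0)
def bite(P,bz,j7s,step,n,thr=None):
    j=np.array(kinematics.ik([float(P[0]),float(P[1]),76.+bz],st()["eef_rot"]),float)
    for i in range(1,n+1):
        j[6]=j7s-step*i; bot.goto_joints(j.tolist()); m,sd=tz(); s=st()
        print("%.3f (%.3f) t%.2f F%s Tz%.3f±%.3f tj %.3f±%.3f"%(j[6],s["joint_pos"][6],s["time_s"],np.round(s["contact_force"],1),m[0],sd[0],m[1],sd[1]))
        if thr and abs(m[0])>thr: return j
    return j
E
python3 - <<'E'
from h import *
s=[st()["torque"][2] for _ in range(5)];print(s)
print(tz())
bite(N1,48,1.61,.08,5,.06)
E
```

```text
[np.float64(0.045053778913345874), np.float64(0.045053778913345874), np.float64(0.045053778913345874), np.float64(0.045053778913345874), np.float64(0.045053778913345874)]
(array([0.01437921, 0.0118256 ]), array([0.04075651, 0.00095205]))
1.530 (1.532) t15.78 F[-0.2 -0.8 -2.4] Tz0.021±0.021 tj -0.248±0.108
1.450 (1.453) t16.10 F[ 0.3  0.  -1.4] Tz-0.000±0.025 tj -0.253±0.116
1.370 (1.373) t16.42 F[ 1.   0.2 -1.7] Tz0.015±0.015 tj -0.255±0.116
1.290 (1.293) t16.73 F[ 2.4  1.5 -1.7] Tz0.007±0.029 tj -0.257±0.116
1.210 (1.213) t17.05 F[ 2.4  1.5 -1.6] Tz0.034±0.016 tj -0.284±0.116
```

```bash
cat >> h.py <<'E'
def tz(n=6):
    a=[];bot.hold(.1)
    for _ in range(n):
        s=st();a.append((s["torque"][2],s["joint_torque"][6]));bot.hold(.01)
    return np.mean(a,0),np.std(a,0)
E
python3 - <<'E'
from h import *
print(tz())
bite(N1,48,1.21,.06,7,.065)
E
```

```text
(array([ 0.04579365, -0.01182086]), array([0.02115078, 0.00042767]))
1.150 (1.152) t17.60 F[ 4.2  2.  -1.3] Tz0.052±0.025 tj -0.048±0.008
1.090 (1.092) t18.00 F[ 4.   2.2 -1.2] Tz0.067±0.025 tj -0.049±0.008
```

```bash
python3 - <<'E'
from h import *
bot.hold(.1);print(tz())
bite(N1,48,1.09,.07,5)
E
```

```text
(array([ 0.06268266, -0.04682324]), array([0.02743007, 0.00106819]))
1.020 (1.022) t18.65 F[ 3.8  2.3 -0.4] Tz0.033±0.025 tj -0.050±0.010
0.950 (0.953) t19.05 F[3.7 3.1 0.2] Tz0.060±0.030 tj -0.058±0.004
0.880 (0.883) t19.45 F[ 3.9  3.3 -0.4] Tz0.059±0.017 tj -0.062±0.004
0.810 (0.813) t19.85 F[4.1 3.8 0.2] Tz0.052±0.033 tj -0.062±0.004
0.740 (0.743) t20.25 F[ 3.8  3.7 -0.9] Tz0.036±0.040 tj -0.062±0.004
```

```bash
sed -i 's/^def st/N1=N1+[.7,.7];N2=N2+[.7,.7]\ndef st/' h.py; python3 - <<'E'
from h import *
j=bite(N1,48,.74,.38,3)
j[6]+=.15; bot.goto_joints(j.tolist()); rep()
p=st()["ee_pos"]
bot.move_straight([*N1.tolist(),76+85.],vel=120);rep()
bot.move_straight([float(N1[0])-150,float(N1[1])+100,76+110.],vel=250)
for c in("top","side"):
    p=vision.read_camera(c); np.savez(f"{c}1.npz",pixels=p["pixels"],K=p["K"],position=p["position"],rotation=p["rotation"])
    u=proj(p,[*N1,40]).astype(int);r=np.array(p["pixels"])[u[1]-20:u[1]+20,u[0]-25:u[0]+25,::-1]
    w=proj(p,[*N2,40]).astype(int);r2=np.array(p["pixels"])[w[1]-20:w[1]+20,w[0]-25:w[0]+25,::-1]
    cv2.imwrite(f"pics/n1_{c}.png",cv2.resize(np.hstack([r,r2]),None,fx=7,fy=7,interpolation=cv2.INTER_CUBIC)); print(c,u,w)
a=cv2.imread("pics/n1_top.png");b=cv2.imread("pics/n1_side.png");cv2.imwrite("pics/n1.png",np.vstack([a,b]))
rep()
E
```

```text
0.360 (0.363) t20.85 F[2.2 1.7 0.9] Tz0.025±0.008 tj 0.018±0.008
-0.020 (-0.017) t21.45 F[3.2 0.6 0. ] Tz0.029±0.034 tj 0.016±0.008
-0.400 (-0.397) t22.05 F[ 2.8  0.8 -0.3] Tz0.029±0.032 tj 0.019±0.008
 t22.32 bot(610.7,-22.1,47.7) F[ 1.4 -0.4 -1.1] Tz0.016 j7 -0.252 tj7 0.775
 t22.77 bot(610.6,-22.0,84.9) F[-0.6  0.1 -1.5] Tz-0.008 j7 -0.225 tj7 0.008
top [274 161] [299 138]
side [223 192] [209 172]
 t23.75 bot(462.3,77.1,109.6) F[ 0.3  0.3 -1.9] Tz0.020 j7 -0.382 tj7 0.002
```

View pics/n1.png

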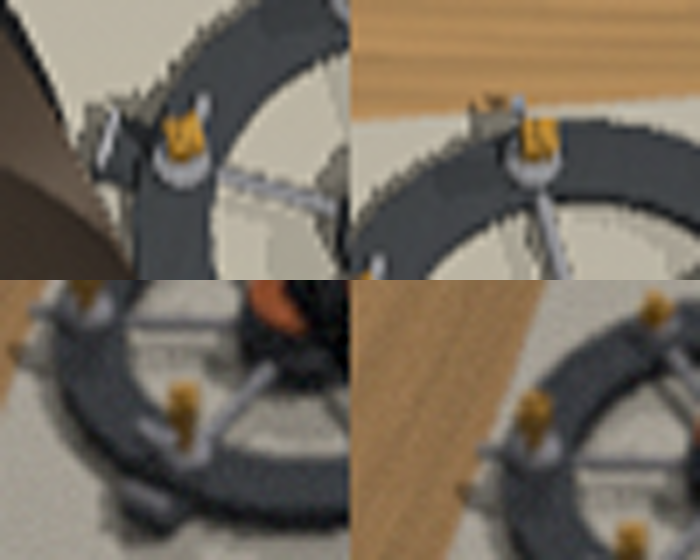

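```bash
python3 - <<'E'
from h import *; from fit import load
t,s=load("top"),load("side")
for z in(20,24,28):
    for nm,N,a0,ut,us in(("n1",N1,1.3,(278.0,155.3),(219,192.7)),("n2",N2,1.3-np.pi/3,(298.1,132.6),(203.6,176.3))):
        for c,p,u in(("t",t,ut),("s",s,us)):
            d=onz(p,u,z)[:2]-N; print(z,nm,c,"r%.1f thread %.2f"%(np.hypot(*d),(a0-np.arctan2(d[1],d[0])+np.pi)%(2*np.pi)-np.pi))
E
```

```text
20 n1 t r28.2 thread 1.72
20 n1 s r24.0 thread 1.83
20 n2 t r25.8 thread 0.11
20 n2 s r22.0 thread -0.01
24 n1 t r27.0 thread 1.74
24 n1 s r21.2 thread 1.72
24 n2 t r24.3 thread 0.08
24 n2 s r21.7 thread -0.20
28 n1 t r25.8 thread 1.75
28 n1 s r18.7 thread 1.57
28 n2 t r22.8 thread 0.06
28 n2 s r22.2 thread -0.38
```

```bash
python3 - <<'E'
from h import *
N2=N2+[.3,0]
j=np.array(kinematics.ik([*N2.tolist(),76+73.],q(-.09+np.pi)),float); j[6]=2.7
k=np.array(kinematics.ik([*N2.tolist(),76+95.],q(-.09+np.pi)),float); k[6]=2.7
bot.goto_joints(k.tolist());bot.goto_joints(j.tolist());rep()
bot.hold(.1)
hit=bot.move_straight([*N2.tolist(),76+42.],vel=25,guard=3);print(hit);s=rep()
if hit:
    bz=s["ee_pos"][2]-76
    j=search(N2,bz-.2,2.69); s=rep()
    if j is not None:
        hit=bot.move_straight([*N2.tolist(),76+bz-9.],vel=25,guard=4);print(hit);rep();bot.hold(.1);rep()
E
```

```text
t26.60 bot(684.0,-97.1,71.8) F[ 1.   0.2 -1.2] Tz-0.039 j7 2.700 tj7 -0.003
False
 t28.09 bot(685.1,-97.0,42.2) F[ 0.3  0.4 -1.5] Tz0.005 j7 2.681 tj7 -0.001
```

```bash
python3 - <<'E'
from h import *
N2=N2+[.3,0]
hit=bot.move_straight([*N2.tolist(),76+32.],vel=25,guard=3);print(hit);rep();bot.hold(.1);rep()
for c in("top","side"):
    p=vision.read_camera(c);u=proj(p,[*N2,60]).astype(int);cv2.imwrite(f"pics/n2_{c}.png",cv2.resize(np.array(p["pixels"])[u[1]-22:u[1]+28,u[0]-25:u[0]+25,::-1],None,fx=8,fy=8,interpolation=cv2.INTER_CUBIC))
a=cv2.imread("pics/n2_top.png");b=cv2.imread("pics/n2_side.png");cv2.imwrite("pics/n2.png",np.hstack([a,b]))
E
```

```text
True
 t28.39 bot(685.3,-97.0,37.1) F[ 0.1 -0.2  3.3] Tz-0.026 j7 2.678 tj7 -0.036
 t28.49 bot(685.3,-97.0,37.4) F[ 0.  -0.5  3.4] Tz0.010 j7 2.678 tj7 -0.007
```

View pics/n2.png

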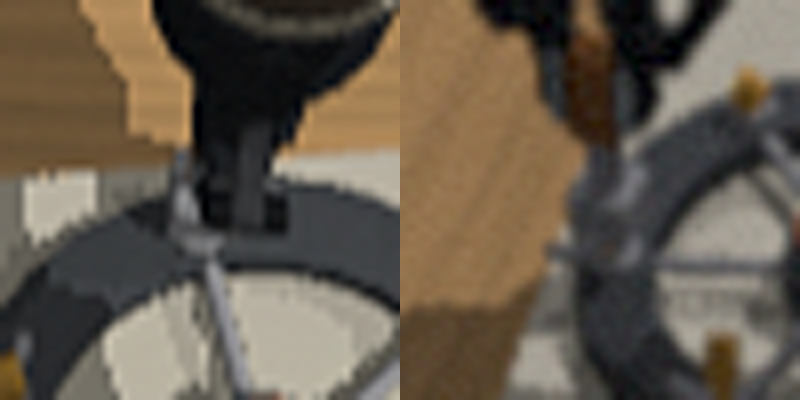

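```bash
python3 - <<'E'
from h import *
N2=N2+[.3,0]
bot.move_straight([*N2.tolist(),76+41.],vel=40);bot.hold(.1);print(tz())
bite(N2,41,2.68,.08,7,.065)
E
```

```text
(array([-0.00032449, -0.00242837]), array([1.74008938e-02, 6.81959014e-05]))
2.600 (2.602) t29.50 F[ 1.2  0.6 -1.6] Tz0.001±0.020 tj -0.012±0.013
2.520 (2.522) t29.90 F[ 0.5  0.5 -2.6] Tz0.025±0.023 tj -0.001±0.012
2.440 (2.442) t30.30 F[ 1.  -0.4 -1.5] Tz0.036±0.019 tj 0.003±0.012
2.360 (2.362) t30.70 F[ 0.1  1.  -1.3] Tz0.012±0.024 tj 0.004±0.012
2.280 (2.282) t31.10 F[ 0.2  1.1 -1.9] Tz0.007±0.021 tj -0.009±0.011
2.200 (2.202) t31.50 F[ 1.6  0.2 -2.1] Tz0.040±0.030 tj -0.035±0.011
2.120 (2.122) t31.90 F[ 0.   0.5 -0.6] Tz0.030±0.028 tj -0.036±0.011
```

```bash
python3 - <<'E'
from h import *
N2=N2+[.3,0]
bite(N2,41,2.12,.08,6)
E
```

```text
2.040 (2.042) t32.30 F[ 1.4  1.1 -1.3] Tz0.034±0.037 tj -0.036±0.011
1.960 (1.962) t32.70 F[ 1.1 -0.2 -1.6] Tz0.020±0.025 tj -0.036±0.011
1.880 (1.882) t33.10 F[ 0.6  1.3 -1.5] Tz0.049±0.026 tj -0.036±0.011
1.800 (1.802) t33.50 F[-0.4  2.1 -1.7] Tz0.033±0.021 tj -0.036±0.011
1.720 (1.722) t33.90 F[-0.1  2.3 -1.3] Tz0.032±0.016 tj -0.036±0.011
1.640 (1.642) t34.30 F[-0.2  2.3 -1.9] Tz0.034±0.020 tj -0.036±0.011
```

```bash
python3 - <<'E'
from h import *
N2=N2+[.3,0]
j=bite(N2,41,1.64,.502,5)
j[6]+=.15; bot.goto_joints(j.tolist()); rep()
bot.move_straight([*N2.tolist(),76+80.],vel=120);rep()
bot.move_straight([float(N2[0])-190,float(N2[1])+190,76+105.],vel=250)
for c in("top","side"):
    p=vision.read_camera(c); np.savez(f"{c}2.npz",pixels=p["pixels"],K=p["K"],position=p["position"],rotation=p["rotation"])
    u=proj(p,[*N1,40]).astype(int);r=np.array(p["pixels"])[u[1]-20:u[1]+20,u[0]-25:u[0]+25,::-1]
    w=proj(p,[*N2,40]).astype(int);r2=np.array(p["pixels"])[w[1]-20:w[1]+20,w[0]-25:w[0]+25,::-1]
    cv2.imwrite(f"pics/m_{c}.png",cv2.resize(np.hstack([r,r2]),None,fx=7,fy=7,interpolation=cv2.INTER_CUBIC)); print(c,u,w)
a=cv2.imread("pics/m_top.png");b=cv2.imread("pics/m_side.png");cv2.imwrite("pics/m.png",np.vstack([a,b]))
rep()
E
```

```text
1.138 (1.140) t35.00 F[-0.   2.4 -2.3] Tz0.022±0.034 tj 0.005±0.005
0.636 (0.638) t35.70 F[ 0.   2.8 -2.6] Tz0.011±0.020 tj 0.003±0.005
0.134 (0.136) t36.40 F[ 1.4  3.6 -1.7] Tz0.032±0.017 tj 0.004±0.005
-0.368 (-0.366) t37.10 F[ 3.5  3.9 -2.9] Tz0.040±0.047 tj 0.002±0.005
-0.870 (-0.868) t37.80 F[ 3.1  3.7 -2.2] Tz0.048±0.024 tj 0.003±0.005
 t38.07 bot(684.9,-97.4,41.0) F[ 2.5  3.1 -1.2] Tz-0.029 j7 -0.723 tj7 0.772
 t38.54 bot(684.6,-97.8,80.1) F[-0.3 -0.3 -2.9] Tz-0.008 j7 -0.698 tj7 0.002
top [274 161] [299 138]
side [223 192] [209 172]
 t39.88 bot(495.8,91.8,104.6) F[ 0.1 -0.3 -1.2] Tz-0.005 j7 -1.054 tj7 0.005
```

View pics/m.png

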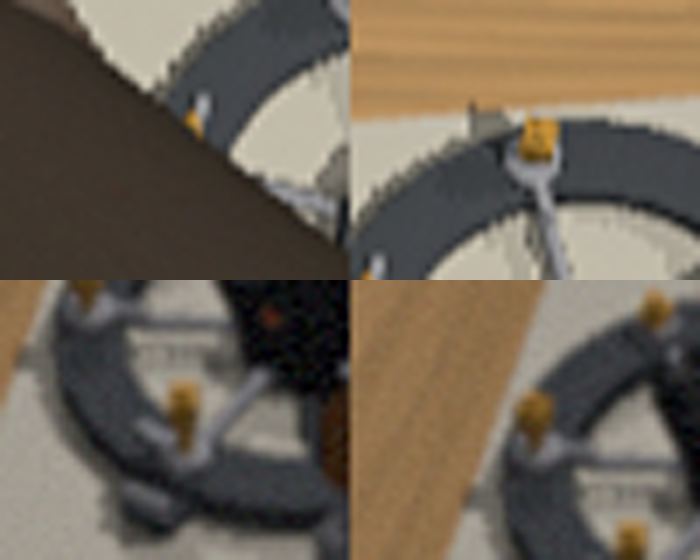

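```bash
python3 - <<'E'
from h import *
for c in("top","side"):
    a=dict(np.load(f"{c}0.npz"));b=dict(np.load(f"{c}2.npz"))
    d=b["pixels"].astype(float).mean(2)-a["pixels"].astype(float).mean(2)
    w=proj(a,[*N2,24]).astype(int); print(c,np.round(proj(a,[*N2,24]),1),"origin",w-[9,9]);print(np.round(d[w[1]-9:w[1]+10,w[0]-9:w[0]+10]).astype(int))
    for z in (24,): print([(dt,np.round(proj(a,[N2[0]+20*np.cos(.253+np.pi-dt),N2[1]+20*np.sin(.253+np.pi-dt),z])-w+9,1).tolist()) for dt in(-.3,0,.3)])
E
```

```text
top [299.4 140.2] origin [290 131]
[[ 26  26  26  43  40  40  32  21  21  28  26  26  26  26  26  27  27  26
   26]
 [ 25  23  25  51  74  73  43  13  13  25  26  26  28  26  28  28  29  28
   28]
 [ 28  18  24  23  50  49  66  56  59  28  30  32  33  32  33  32  33  34
   33]
 [ 32  19  20  20  19  18  67 102 117  28  25  29  31  30  31  31  29  31
   31]
 [ 34  21  28  22  24  22  19  67  82  20  17  23  26  25  16  17  18  19
   16]
 [ 42  27  41  21  22  21  19  39  14  22  32  25  26  37  12  13  14  16
   13]
 [ 47  39  37  12  17  16  22  15  36  23  22  22  23  28  12  15  15  13
   14]
 [ 36  32  22  -1  -4  11  20  20  54  11  17  27  35  33  13  15  16  16
   14]
 [ 21  11  11  15  -2   7  19  18  34  -7   5  28  36  49  33  13  15  14
   14]
 [ 14  16   9  15  13   9  29  21  28  -4   6   1   0  36  20  15  15  15
   15]
 [ 15  14  15  13  13  13  30  25  31  10  15  13  13  33 -13  15  15  14
   16]
 [ 14  14  14  14  13  14  18  24  31  25  26  27  25  34  15  15  16  14
   14]
 [ 14  12  14  14  15  14  13  18  31  25  33  39  26  15  14  16  16  15
   14]
 [ 14  14  1
[... 1473 characters left out ...]
  52  49  28   2   4   9   4   7   8   5   3   9  -5 -14 -26 -25
   -9]
 [ 10  12  13  17  10   8   4  -2   8   1   4   5   2  -1  -7  -5  -5  -3
    5]
 [ -1   6   6  12   9   3   3  12   4   2   7   2   6   2   2   7   6   3
   10]
 [ 10  11   9   5   4 -11  -2   3  11   2  -3  -6   4   4   4   6  13  10
    9]
 [  6   7   7   9  -4  -6   6  11   3   8   7  10   8   5  11   3   9   1
    7]
 [  8  10   7   9   7   1  -2  -2   5  -1  -1  -3   8   0   6   0   1  12
    6]
 [  5  11   9  17  17   6  -1  -6   4   9   4  -2   6   5   6   3  12   4
    5]
 [  6  17  21  29  26   7  10   1   6   7   6  -2  -2   8   6   4   5   2
    6]]
[(-0.3, [14.9, 8.4]), (0, [15.0, 9.7]), (0.3, [14.6, 10.9])]
```

```bash
python3 - <<'E'
from h import *
bot.move_ptp([*KEY.tolist(),165.],q(-.09+np.pi/2));bot.hold(.2)
bot.move_straight([*KEY.tolist(),76+14.],vel=100);rep()
print(bot.move_straight([*KEY.tolist(),76+4.],vel=20,guard=4));rep()
eoat.gripper_to(50);bot.hold(.2)
bot.move_straight([*KEY.tolist(),200.],vel=150)
bot.move_ptp([450.,0.,330.],q(-.09+np.pi/2));rep()
im=[]
for c in("top","side"):
    p=vision.read_camera(c);u=proj(p,[*KEY,50]).astype(int);im.append(cv2.resize(np.array(p["pixels"])[u[1]-25:u[1]+25,u[0]-25:u[0]+25,::-1],None,fx=8,fy=8,interpolation=cv2.INTER_CUBIC))
cv2.imwrite("pics/end.png",np.hstack(im))
E
```

```text
t41.56 bot(494.7,223.4,14.4) F[-0.4 -0.1 -1.6] Tz0.035 j7 -1.210 tj7 -0.012
True
 t42.03 bot(494.6,222.9,4.9) F[-0.4 -1.1  5.5] Tz-0.011 j7 -1.221 tj7 -0.029
 t44.60 bot(450.0,0.5,253.6) F[-1.2  1.  -0.4] Tz-0.041 j7 -0.446 tj7 0.048
```

View pics/end.png

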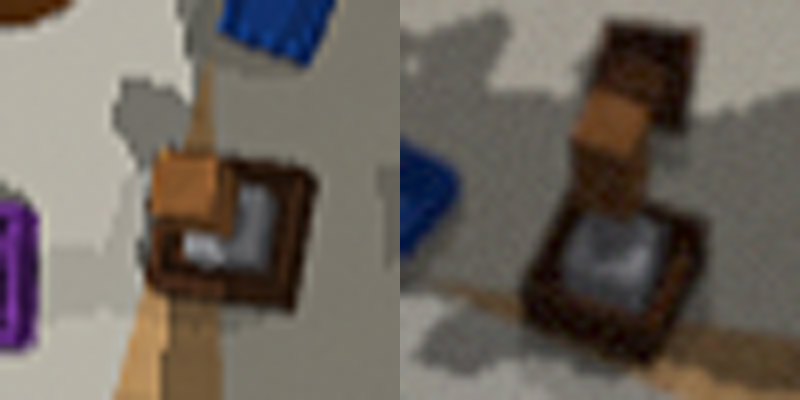

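```bash
python3 - <<'E'
from h import *
print(bot.finish_job())
E
```

```text
the job is handed in; nothing more can be done
None
```

I tightened nipple 1 by about a quarter turn and nipple 2 by about two, stood the key upright in its stand, let go and handed the job in at about 45 s. From the pointer tabs, nipple 1 turned about 1.66 rad (1.571 wanted) and nipple 2 about 3.0 to 3.1 (3.142 wanted), each good to roughly 0.1 rad; I don't know the verdict.

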